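Ready the microtome for the next block

ROBOT

A 6-joint arm with a two-finger parallel gripper is mounted at the origin on a cart in front of the work surface, level with it; the furniture and walls round the work are solid. World frame = base frame: x ahead of the robot, y to its left, z up, the work surface at z = 0. Lengths are in m, angles in degrees, forces in N, time in s.
With the tool pointing down it reaches from about 0.4 to 0.825 m from the base axis. Payload 7 kg.
Tool frame: the origin (TCP) lies midway between the tips of the shut fingers; the grasp point (between the pads) lies 19 mm behind it; z points along the fingers, x is the direction in which the jaws open and shut, and the axes are right-handed (so a half turn about z gives the same grasp; the last joint's range is limited). The gripper opens to 88 mm and grips with 3 to 60 N. Pads are 19 mm wide; open, the fingers measure 130 mm over their backs; the gripper's body (78 mm by 193 mm) begins 47 mm behind the grasp point.
Start: joints at [91.163, 20.546, 0.682, 0, -70.136, -16.507], TCP at [0.179, 0.651, 0.227] pointing down, gripper open.
Joint ranges: [-176.03, 176.03], [-82.01, 121.73], [-58.28, 71.71], [-173.87, 95.51], [-174.79, -0.11], [-173.66, 173.66]. Speed limits (degrees/s): [136.94, 136.94, 172.46, 180, 180, 180].

INTERFACE

Orientations are given as [roll, pitch, yaw] about the fixed x, y, z axes, in that order (R = Rz(yaw) Ry(pitch) Rx(roll)).
In Python, from plant import * gives the robot as it stands. The module is installed in compiled form; this text tells all that it offers.
- The arm moves only by the shell command python3 -m pendant 'ROWS' [OPENING]. ROWS is JSON, a list that holds one entry, the list of rows, each a list of 6 numbers: the shift along the world's x, y, z in mm, then the turn, a rotation vector about the world's x, y, z in degrees. A call has 1 to 10 rows; each row is the pose to reach, as a shift and turn from the pose commanded when the call began; what a row does not reach only later rows make up. A row lasts 1/8 s, in which the tool goes at most 62.5 mm and 10.7 degrees, less where a joint would pass 70% of its speed; a pose out of reach is approached as far as the arm can. A call with a gripper value outside its range is refused whole. OPENING is the closure, from -1 (fully open) to 1 (shut), set as the call begins (- or left out, the last holds). The fingers move at their own pace and stop on an object; the grip force is fixed at half the most. Time passes only in rows, so rows that repeat a pose let the fingers close. It gives the time, the measured TCP pose, the force and the opening at its end, in the units of the state.
- get_obs(): the state, without advancing time (a new reading comes with each control period).
- snapshot(name): name is "side" or "top"; returns a dict with "pixels" (400x640x3 uint8, red, green, blue), "depth" (400x640 float32, m along the optical axis (not along the pixel's ray), 0 where there is no reading), "fx", "fy", "cx", "cy" (pixels), "pose" (4x4, takes a point from camera to world coordinates). Camera axes: x right, y down, z forward; pixel columns grow to the right and rows downward; lengths in m; the calibration is good to about 2 mm. A picture is of the moment at which its call begins.
- close_job(): hands the job in, once; it reports no verdict.
The state is a dict: "clock": time; "joint_pos": joint angles; "qvel": joint speeds; "tau": joint torques, N m; "tool_pos": TCP position; "orientation": TCP orientation; "force": force on the tool from outside, world axes, zero at the start; "moment": the same for the moment, N m; "opening": finger opening in m.
Only numpy, scipy, OpenCV 4.12 (cv2) and the standard library are available. Lean on these libraries where they do the work, as an engineer would, in place of code of your own. Each camera call takes 0.05 s, during which the arm holds its last target. There are 200 camera calls.

TASK

Get the microtome ready for its next block: lift the slide box off the bed and set it down flat, without tipping it over, on a free spot of the worktop; draw the knife holder forward until its pointer stands at the loading mark on the bed and lock it there by swinging its clamp lever fully home; and turn the section-thickness dial to 20. Leave the bottle, cup and tub beside the machine standing where they are.

Things in the scene. Friction and masses are not known exactly. Their poses are not given: they have to be found in the camera images.
- microtome: Light grey-white microtome fixed on the worktop, 400 x 260 mm. Origin: centre of its underside; x to its back (away from the operator), y to its left, z up. Flat bed, top at z = 45 mm, x = -200 to 50, y = -130 to 130 mm. Housing x = 50 to 200 mm, full width: front wall upright to z = 140, then a console sloping up and back at 38 degrees to z = 217 mm at x = 149, flat behind.
- specimen_clamp (a point): Centre of the front face of the wax block in the steel specimen clamp, which sticks out of the housing's front wall above the back of the bed: jaws 58 mm wide, from z = 85 to 150 mm, 37 mm out of the wall. Leave it alone. Axes as the microtome's.
- wheel_face (a point): Centre of the outer face of the black hand wheel on the housing's right wall: 144 mm across, upright, its outer face 31 mm and its handle 76 mm out from the wall. Leave it alone. Axes as the microtome's.
- slide_box_mid (a point): Dark blue closed slide box lying flat, 38 x 89 x 32 mm, about 0.11 kg; point at its centre, half-way up; x across it (grasp so, 36 mm), y along it, z up. It lies on the front of the bed (z = 61 mm) in the knife holder's way, turned up to 0.55 rad. On the worktop its centre is at z = 16 mm: free worktop is beside the bed, 170 to 245 mm left or right of its centre line, between the bystanders.
- load_mark (a point): The loading mark: the one long bold line with a black triangle on the aluminium scale strip in the bed, left of the knife holder. Point at the strip's edge next to the holder; at (-95, 108, 45) mm in the microtome's frame; axes as the microtome's.
- slide_pointer (a point): Tip of the white line on the black pointer at the middle of the left edge of the knife holder's base, at the bed's height; moves with the holder and coincides with load_mark when the holder is in the loading position. Axes as the microtome's.
- knife_slide (a joint): Travel of the knife holder on its slide way (m): 0 = farthest back at the specimen clamp, grows as it is drawn to the front (-x of the microtome), stop at 0.120; the loading mark is at 0.075. Starts between 0 and 0.035. Takes about 3 N (12 N more per m/s) with the clamp loose and stays where it is left; held fast while the clamp is tight.
- knife_grip (a point): Grasp point in the steel knife holder body (no blade in it): 60 mm wide along y between two flat upright sides, about 40 mm thick along x here, reaching 30 mm above this point (z = 105 mm). It stands on a base plate 80 mm (x) by 150 mm (y), 22 mm thick, whose top is 38 mm below this point and whose centre is 8 mm nearer the front. Axes as the microtome's; moves with the holder.
- clamp_lever (a joint): Clamp lever of the knife holder (rad): 0 = loose, pointing to the machine's right (-y); swings clockwise seen from above to 1.5 = fully home at its stop, pointing to the front (-x). Starts loose, between 0 and 0.3. From about 1.1 its cam grips the bed. Takes about 0.15 N m, up to 0.3 N m near 1.2, and stays at its stop.
- lever_knob (a point): Middle of the upright black knob at the end of the clamp lever: 18 to 20 mm in diameter, 40 mm tall (20 mm up and down from this point), on a steel arm 10 mm thick whose middle is 15 mm below this point; 60 mm from the lever's pivot.
- lever_pivot (a point): Point on the lever's upright pivot axis, level with the middle of the knob (z = 93 mm); rides on the knife holder, 62 mm to the right of its centre line. The pivot's boss is 26 mm across and ends 13 mm below this point. Axes as the microtome's.
- thickness_dial (a joint): Angle of the section-thickness dial (rad), counter-clockwise as one looks at its face; turns endlessly, ten clicks of 36 degrees, marked 2 3 4 5 6 8 10 15 20 30 clockwise on its face. 0 (or any whole turn) = 20 at the index; one click counter-clockwise (+0.628) brings 30, one clockwise brings 15. A spring ball pulls it into each click; about 0.2 N m takes it over to the next.
- dial_grip (a point): Grasp point of the dial, on its axis: round black ribbed grip 49 mm in diameter, from 20 mm below this point to 16 mm above it along the axis, on a flat aluminium scale disc 104 mm across. Its z axis is the dial's axis, pointing out of the console, tilted 38 degrees from vertical towards the operator; its x axis points at the number 20 and turns with the dial.
- dial_20 (a point): The tick of the number 20 at the rim of the dial, 52 mm from the axis; turns with the dial.
- dial_index (a point): Fixed point at the upper edge of the dial, next to the black index triangle on the console: the number standing here is the one that is set. dial_20 coincides with it when 20 is set.
- stain_bottle_mid (a point): Bystander: closed brown reagent bottle with a blue cap, 50 mm diameter, 111 mm tall, standing on the worktop beside the machine; point at its middle, half-way up.
- specimen_cup_mid (a point): Bystander: closed specimen cup with a red lid, 60 mm diameter, 66 mm tall, standing on the worktop beside the machine; point at its middle, half-way up.
- tub_mid (a point): Bystander: small closed white tub with an orange lid, 48 mm diameter, 41 mm tall, standing on the worktop beside the machine; point at its middle, half-way up.

How it is judged (in metres and radians):
At the end, for the whole second after the job is handed in: Slide box flat and right way up on the worktop (within 0.15 rad, centre 8 to 24 mm above it); knife holder's pointer within 4 mm of the loading mark; clamp lever past 1.25 rad; the dial's 20 within 7 mm of the index at the rim (distance between slide_pointer and load_mark below 0.004 m and value of joint clamp_lever above 1.25 rad and distance between dial_20 and dial_index below 0.007 m and height (world z) of slide_box_mid between 0.008 and 0.024 m and angle between slide_box_mid's own z axis and vertical below 0.15 rad); the robot touches nothing.
It fails at once if the slide box is tipped more than 40 degrees (angle between slide_box_mid's own z axis and vertical above 0.7 rad).
It fails at once if the bottle beside the machine is knocked over or shifted by more than 25 mm (distance of stain_bottle_mid from where it was at the start of the episode above 0.025 m).
It fails at once if the cup beside the machine is knocked over or shifted by more than 25 mm (distance of specimen_cup_mid from where it was at the start of the episode above 0.025 m).
It fails at once if the tub beside the machine is knocked over or shifted by more than 25 mm (distance of tub_mid from where it was at the start of the episode above 0.025 m).
It also fails if it takes over 72 s, if anything falls off the work surface, if the arm or the gripper's body presses on something with over 40 N, if the wrist force passes 120 N, or if a joint passes its speed limit or range.

## Working session

There is one attempt and no reset: what is moved stays moved. The work goes in short steps, Python scripts to look and compute and a shell command to move; the robot and the scene stay as the last step left them, time stands still between calls to the robot, and variables do not carry over. Pictures are saved under pics/ and viewed, about 8 in all and at most 12, crops included, and the job is handed in when it is done.

```bash
mkdir -p pics; cat > h.py <<'E'
from plant import *
import numpy as np, cv2
def shot(n,f=None):
    s=snapshot(n)
    if f: cv2.imwrite('pics/'+f,cv2.cvtColor(s['pixels'],cv2.COLOR_RGB2BGR))
    return s
def ray(s,u,v,z):
    d=s['pose'][:3,:3]@np.array([(u-s['cx'])/s['fx'],(v-s['cy'])/s['fy'],1]); o=s['pose'][:3,3]
    return o+d*(z-o[2])/d[2]
def dp(s,u,v):
    z=s['depth'][v,u]; return s['pose'][:3,:3]@np.array([(u-s['cx'])/s['fx']*z,(v-s['cy'])/s['fy']*z,z])+s['pose'][:3,3]
def cloud(s):
    v,u=np.mgrid[:400,:640]; z=s['depth']
    c=np.stack([(u-s['cx'])/s['fx']*z,(v-s['cy'])/s['fy']*z,z],-1)
    return c@s['pose'][:3,:3].T+s['pose'][:3,3]
E
python3 - <<'E'
from h import *
for n in('top','side'):
    s=shot(n,n+'1.png'); print(n,s['fx'],s['cx'],s['cy'],s['pose'].round(3).tolist(),(s['depth']>0).mean()); np.save(n+'1.npy',s,allow_pickle=True)
print(get_obs())
E
```

```text
top 432.61419732130844 316.3331047307039 201.28795044882634 [[0.038, -0.976, 0.216, 0.357], [-0.999, -0.038, 0.004, 0.016], [0.004, -0.216, -0.976, 1.187], [0.0, 0.0, 0.0, 1.0]] 0.99608984375
side 443.68450178162243 316.8143468866229 193.5623440494472 [[-0.997, -0.026, 0.076, 0.472], [-0.081, 0.355, -0.931, 1.17], [-0.003, -0.934, -0.356, 0.597], [0.0, 0.0, 0.0, 1.0]] 0.99603125
{'clock': 0.1, 'joint_pos': array([ 9.11642113e+01,  2.05881523e+01,  6.38519790e-01, -1.64426732e-02,
       -7.01360776e+01, -1.65065854e+01]), 'qvel': array([ 0.02747792, -0.06942299,  0.10364363,  0.05261527,  0.01662476,
       -0.2062454 ]), 'tau': array([-1.44786747e-03, -5.84162128e+01,  2.93752402e+01,  7.01555774e+00,
        1.01444384e-02, -4.80595770e-05]), 'tool_pos': array([0.17851781, 0.6505093 , 0.22570736]), 'orientation': array([-1.79990466e+02, -8.65698636e-02, -1.05347980e+02]), 'force': array([ 0.47769196, -0.72510611,  0.28975184]), 'moment': array([-0.00573619,  0.01774721,  0.00702593]), 'opening': 0.08721781535146671}
```

View pics/top1.png

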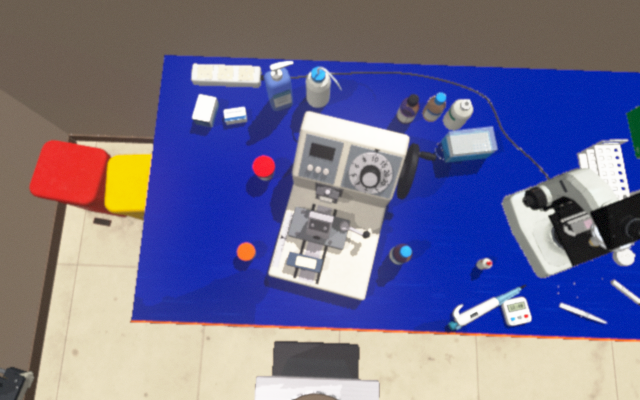

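View pics/side1.png

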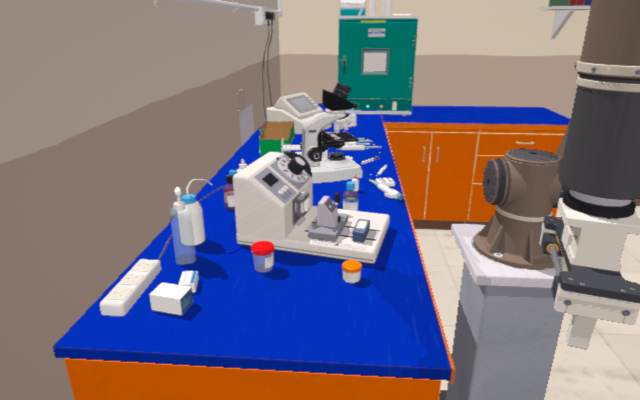

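The top view shows the microtome centred near (335,205), with the blue slide box at (305,262), knife holder at (315,228), lever knob at (366,234) and dial at (370,174). The bystanders are a red cup (263,166), an orange tub (246,252) and a blue-capped bottle (402,254). The side view shows the same layout. Next I'll measure from depth.

```bash
python3 - <<'E'
from h import *
t=np.load('top1.npy',allow_pickle=True).item(); P=cloud(t)
im=cv2.cvtColor(t['pixels'],cv2.COLOR_RGB2BGR)
cv2.imwrite('pics/topc.png',cv2.resize(im[105:305,230:430],None,fx=3,fy=3,interpolation=cv2.INTER_CUBIC)[:600])
# bed
u,v=np.meshgrid(np.arange(640),np.arange(400))
roi=(u>255)&(u<425)&(v>100)&(v<310)
bed=roi&(abs(P[...,2]-0.045)<0.006)
m=cv2.morphologyEx(bed.astype(np.uint8),cv2.MORPH_OPEN,np.ones((3,3)))
n,l,st,c=cv2.connectedComponentsWithStats(m); k=1+np.argmax(st[1:,4]); print('bed',st[k])
q=P[l==k]; print('bedz',np.median(q[:,2]))
r=cv2.minAreaRect(q[:,:2].astype(np.float32)*1000); print(r, cv2.boxPoints(r))
top=roi&(abs(P[...,2]-0.217)<0.004); q=P[top]; r=cv2.minAreaRect(q[:,:2].astype(np.float32)*1000); print('htop',len(q),r,cv2.boxPoints(r).tolist())
print('table z',np.median(P[200:240,180:220,2]))
hsv=cv2.cvtColor(im,cv2.COLOR_BGR2HSV)
for nm,(a,b),z,win in(('red',(0,5),.066,(250,150,285,190)),('red2',(172,180),.066,(250,150,285,190)),('orange',(6,20),.041,(230,235,260,270)),('bluecap',(98,108),.111,(385,240,420,270))):
    x0,y0,x1,y1=win; h=hsv[y0:y1,x0:x1]; mm=(h[...,0]>=a[0] if 0 else (h[...,0]>=a))&(h[...,0]<=b)&(h[...,1]>130)&(h[...,2]>120)
    ys,xs=np.nonzero(mm)
    if len(xs): print(nm,len(xs),ray(t,xs.mean()+x0,ys.mean()+y0,z).round(3), P[int(ys.mean()+y0),int(xs.mean()+x0)].round(3))
E
```

```text
bed [ 269  185  116  115 6428]
bedz 0.04448400035377753
((503.1708679199219, -12.30767822265625), (259.40643310546875, 250.8143310546875), 77.43930053710938) [[ 352.5581  -111.63383]
 [ 597.3695  -166.17938]
 [ 653.7836    87.01847]
 [ 408.97223  141.56403]]
htop 2308 ((700.1334228515625, -71.09329223632812), (284.783447265625, 133.70700073242188), 77.4117431640625) [[603.8536376953125, -195.49185180664062], [734.3465576171875, -224.63238525390625], [796.4132080078125, 53.305267333984375], [665.9202880859375, 82.44580078125]]
table z -0.000192665508827905
red2 345 [0.696 0.167 0.066] [0.697 0.168 0.066]
orange 222 [0.467 0.202 0.041] [0.469 0.205 0.036]
bluecap 111 [ 0.476 -0.205  0.111] [ 0.477 -0.205  0.108]
```

View pics/topc.png

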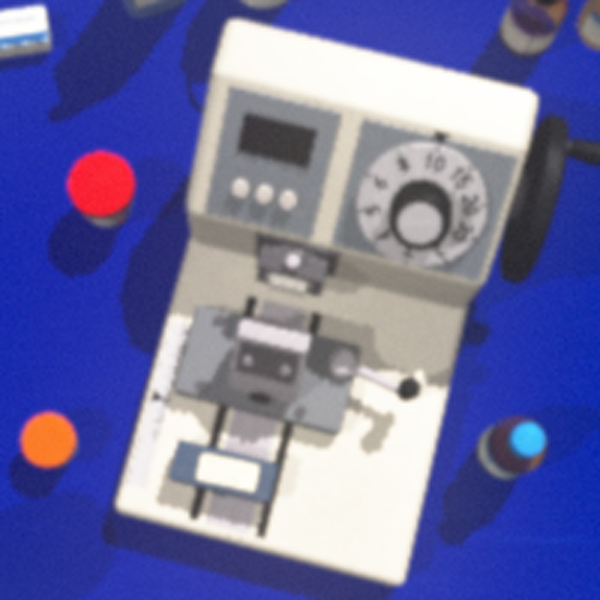

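The crop shows the dial with 10 at the index triangle (440,135), so 20 is two clicks counter-clockwise. The loading-mark triangle is at (156,397). The measured bed rectangle of 259x251 mm matches the given size. Yaw is -12.6°.

```bash
cat >> h.py <<'E'
TH=np.radians(-12.56); RM=np.array([[np.cos(TH),-np.sin(TH),0],[np.sin(TH),np.cos(TH),0],[0,0,1]]); OM=np.array([.5764,-.0286,0])
def w2m(p): return (np.asarray(p)-OM)@RM
def m2w(p): return np.asarray(p)@RM.T+OM
def box(s,P):
    im=cv2.cvtColor(s['pixels'],cv2.COLOR_RGB2HSV)
E
python3 - <<'E'
from h import *
t=np.load('top1.npy',allow_pickle=True).item(); P=cloud(t); L=w2m(P)
mm=lambda a:(np.asarray(a)*1000).round(1).tolist()
inb=lambda x0,x1,y0,y1,z0,z1:(L[...,0]>x0)&(L[...,0]<x1)&(L[...,1]>y0)&(L[...,1]<y1)&(L[...,2]>z0)&(L[...,2]<z1)
def rect(m,nm):
    q=L[m]; r=cv2.minAreaRect((q[:,:2]*1000).astype(np.float32)); print(nm,len(q),r,'z',mm(np.percentile(q[:,2],[5,50,95])),'x',mm(np.percentile(q[:,0],[2,50,98])),'y',mm(np.percentile(q[:,1],[2,50,98])))
rect(inb(-.2,-.09,-.12,.11,.07,.085),'box')
rect(inb(-.11,.03,-.08,.08,.059,.073),'base')
rect(inb(-.11,.005,-.05,.05,.115,.145),'body')
rect(inb(-.12,.02,-.14,-.10,.1,.125),'knob')
rect(inb(-.12,.02,-.095,-.05,.068,.09),'lever/boss')
hsv=cv2.cvtColor(t['pixels'],cv2.COLOR_RGB2HSV)
# dial: points above console plane; axis n=(-sin38,0,cos38)
n=np.array([-np.sin(np.radians(38)),0,np.cos(np.radians(38))]); e=np.array([np.cos(np.radians(38)),0,np.sin(np.radians(38))])
hgt=(L-np.array([.05,0,.14]))@n
g=inb(0.03,.16,-.13,.0,.12,.26)&(hgt>.03)
q=L[g]; print('grip',len(q),'h',mm(np.percentile(hgt[g],[5,50,95])),'along',mm(np.percentile(q@e,[1,50,99])),'y',mm(np.percentile(q[:,1],[1,50,99])))
for nm,u,v in(('mark',230+156/3,105+397/3),('boxtop',305,262)): print(nm,mm(w2m(ray(t,u,v,.045))))
# console profile
c=inb(0.03,.16,-.13,.13,.12,.26); h,ed=np.histogram(hgt[c],np.arange(-.01,.07,.004)); print(h,mm(ed))
E
```

```text
box 484 ((-145.7369842529297, 43.932926177978516), (35.07747268676758, 88.92808532714844), 0.7513793110847473) z [72.8, 76.1, 79.3] x [-162.7, -145.8, -129.0] y [1.1, 43.7, 86.5]
base 805 ((-49.01066589355469, 17.580883026123047), (80.57313537597656, 124.74766540527344), 0.12049107253551483) z [62.8, 66.6, 70.3] x [-88.5, -61.3, -10.0] y [-43.3, -3.3, 78.4]
body 311 ((-43.44902801513672, 24.919221878051758), (37.619319915771484, 49.88103103637695), 1.1439235210418701) z [117.4, 131.6, 136.6] x [-60.6, -43.9, -25.3] y [1.0, 25.4, 48.9]Traceback (most recent call last):
  File "<stdin>", line 10, in <module>
  File "<stdin>", line 6, in rect
    return _quantile_unchecked(
        a, q, axis, out, overwrite_input, method, keepdims, weights)
    return _ureduce(a,
                    func=_quantile_ureduce_func,
    ...<5 lines>...
                    overwrite_input=overwrite_input,
                    method=method)
    r = func(a, **kwargs)
    result = _quantile(arr,
                       quantiles=q,
    ...<2 lines>...
                       out=out,
                       weights=wgt)
    slices_having_nans = np.isnan(arr[-1, ...])
                                  ~~~^^^^^^^^^
IndexError: index -1 is out of bounds for axis 0 with size 0
```

```bash
python3 - <<'E'
from h import *
t=np.load('top1.npy',allow_pickle=True).item(); P=cloud(t); L=w2m(P)
mm=lambda a:(np.asarray(a)*1000).round(1).tolist()
inb=lambda x0,x1,y0,y1,z0,z1:(L[...,0]>x0)&(L[...,0]<x1)&(L[...,1]>y0)&(L[...,1]<y1)&(L[...,2]>z0)&(L[...,2]<z1)
def rect(m,nm):
    q=L[m]
    if len(q)<5: print(nm,len(q)); return
    r=cv2.minAreaRect((q[:,:2]*1000).astype(np.float32)); print(nm,len(q),r,'z',mm(np.percentile(q[:,2],[5,50,95])),'x',mm(np.percentile(q[:,0],[2,50,98])),'y',mm(np.percentile(q[:,1],[2,50,98])))
rect(inb(-.11,.0,-.07,.12,.059,.073),'base')
rect(inb(-.11,-.0,-.015,.07,.125,.145),'bodytop')
rect(inb(-.15,.02,-.125,-.07,.1,.125),'knob')
rect(inb(-.12,.02,-.06,-.02,.072,.09),'boss')
n=np.array([-np.sin(np.radians(38)),0,np.cos(np.radians(38))]); e=np.array([np.cos(np.radians(38)),0,np.sin(np.radians(38))])
o=np.array([.05,0,.14]);hgt=(L-o)@n
c=inb(0.03,.16,-.13,.13,.12,.26); h,ed=np.histogram(hgt[c],np.arange(-.01,.07,.004)); print(h,mm(ed))
for a,b in((.025,.06),(.032,.06),(.003,.012)):
  g=inb(0.0,.18,-.15,.0,.12,.29)&(hgt>a)&(hgt<b)
  q=L[g]-o; print('grip',len(q),'h',mm(np.percentile(hgt[g],[5,50,95])),'along',mm(np.percentile(q@e,[1,50,99])),'y',mm(np.percentile(q[:,1],[1,50,99])))
# pointer/mark pixel coordinates in image of expected mark
def proj(p):
    c=(m2w(p)-t['pose'][:3,3])@t['pose'][:3,:3]; return c[0]/c[2]*t['fx']+t['cx'],c[1]/c[2]*t['fy']+t['cy']
print('mark px expected in crop',[(proj([-.095,.108,.045])[0]-230)*3,(proj([-.095,.108,.045])[1]-105)*3])
E
```

```text
base 1086 ((-49.06242370605469, 29.974868774414062), (80.57818603515625, 149.59271240234375), 0.16366134583950043) z [62.9, 66.7, 70.3] x [-88.5, -58.2, -10.4] y [-42.7, 41.7, 102.8]
bodytop 265 ((-40.8436279296875, 29.794437408447266), (32.21488952636719, 59.525489807128906), 1.1439237594604492) z [126.3, 133.1, 137.0] x [-53.1, -38.6, -25.3] y [1.4, 29.6, 58.1]
knob 46 ((-41.6718635559082, -90.38645935058594), (16.805490493774414, 17.34650230407715), 78.07967376708984) z [106.3, 112.0, 116.8] x [-50.2, -42.9, -33.9] y [-98.5, -90.2, -82.4]
boss 99 ((-28.323776245117188, -39.941864013671875), (23.567960739135742, 38.079227447509766), 6.458385944366455) z [75.1, 79.2, 82.5] x [-40.3, -31.4, -18.2] y [-58.0, -35.4, -21.6]
[ 204  698 2233 1167  645  488   26   10   15   13    8   17   29  141
  148    6    0    0    0] [-10.0, -6.0, -2.0, 2.0, 6.0, 10.0, 14.0, 18.0, 22.0, 26.0, 30.0, 34.0, 38.0, 42.0, 46.0, 50.0, 54.0, 58.0, 62.0, 66.0]
grip 365 h [31.4, 45.4, 48.9] along [38.2, 64.2, 84.4] y [-82.4, -59.2, -36.5]
grip 343 h [37.8, 45.7, 49.0] along [38.1, 63.0, 83.6] y [-82.5, -59.3, -36.9]
grip 1123 h [3.4, 9.1, 11.5] along [8.8, 70.8, 119.1] y [-147.4, -62.8, -3.7]
mark px expected in crop [np.float64(168.0822927925446), np.float64(398.6204942915922)]
```

Measurements agree with the given sizes: holder travel ≈0.029, lever ≈0.23 rad, box at (-146,44) mm in the machine frame with yaw 0.8°. With the jaws around the box, the gripper body would come close to the holder. So I'll first push the holder back about 24 mm with a grip on it.

```bash
cat >> h.py <<'E'
from scipy.spatial.transform import Rotation as Ro
def go(pm,yaw=None,R=None,grasp=True):
    "pm: machine-frame grasp point (mm); prints shift/turn from measured pose"
    o=get_obs(); R0=Ro.from_euler('xyz',o['orientation'],degrees=True)
    if R is None: R=Ro.from_euler('xyz',[180,0,yaw],degrees=True)
    p=m2w(np.array(pm)/1000)+(R.apply([0,0,.019]) if grasp else 0)
    print('clock',round(o['clock'],2),'tcp',o['tool_pos'].round(4),o['orientation'].round(1),'F',o['force'].round(1),'op',round(o['opening'],4),'j',o['joint_pos'].round(0))
    print('shift',((p-o['tool_pos'])*1000).round(1),'turn',(R*R0.inv()).as_rotvec(degrees=True).round(1))
def where():
    o=get_obs(); R0=Ro.from_euler('xyz',o['orientation'],degrees=True)
    print('clock',round(o['clock'],2),'grasp m',(w2m(o['tool_pos']-R0.apply([0,0,.019]))*1000).round(1),o['orientation'].round(1),'F',o['force'].round(1),'M',o['moment'].round(2),'op',round(o['opening'],4))
E
python3 -c "
from h import *
go([-41,30,180],-102.56)"
```

```text
clock 0.1 tcp [0.1785 0.6505 0.2257] [-1.800e+02 -1.000e-01 -1.053e+02] F [ 0.5 -0.7  0.3] op 0.0872 j [ 91.  21.   1.  -0. -70. -17.]
shift [ 364.4 -640.9  -64.7] turn [ 0.1 -0.   2.8]
```

```bash
python3 -m pendant '[[[60,-60,0,0,0,0],[364,-641,0,0,0,2.8],[364,-641,0,0,0,2.8],[364,-641,0,0,0,2.8],[364,-641,0,0,0,2.8],[364,-641,0,0,0,2.8],[364,-641,0,0,0,2.8],[364,-641,0,0,0,2.8],[364,-641,0,0,0,2.8],[364,-641,0,0,0,2.8]]]'
python3 -c "
from h import *
go([-41,30,180],-102.56)"
```

```text
clock: 1.35
tool_pos: [0.489, 0.109, 0.2266]
orientation: [-180.0, 0.0, -102.5]
force: [1.1, 0.6, 0.6]
opening: 0.0875
clock 1.35 tcp [0.489  0.109  0.2266] [-180.     0.  -102.5] F [1.1 0.6 0.6] op 0.0875 j [ 35.   4. -21.  -0. -65.  42.]
shift [ 53.9 -99.4 -65.6] turn [-0.  0. -0.]
```

```bash
python3 -m pendant '[[[54,-99,0,0,0,0],[54,-99,0,0,0,0],[54,-99,-60,0,0,0],[54,-99,-60,0,0,0]]]'
python3 - <<'E'
from h import *
go([-41,30,115],-102.56)
s=shot('top','t2.png'); im=cv2.imread('pics/t2.png'); cv2.imwrite('pics/t2c.png',cv2.resize(im[100:310,220:430],None,fx=2.5,fy=2.5))
E
```

```text
clock: 1.85
tool_pos: [0.5393, 0.0103, 0.1626]
orientation: [179.5, -0.2, -102.7]
force: [-0.6, -0.3, 1.7]
opening: 0.0881
clock 1.85 tcp [0.5393 0.0103 0.1626] [ 179.5   -0.2 -102.7] F [-0.6 -0.3  1.7] op 0.0881 j [ 22.  11. -21.  -0. -58.  55.]
shift [  3.6  -0.7 -66.6] turn [ 0.1 -0.5  0.1]
```

View pics/t2c.png

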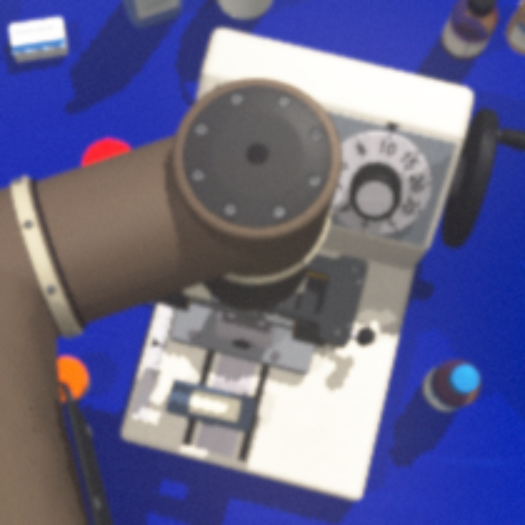

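The picture shows the gripper over the holder, its long side along the jaw direction and clear of the knob at (365,336). Next: descend, grip, and push back.

```bash
python3 -m pendant '[[[3,-1,-45,0,0,0],[3,-1,-66,0,0,0],[3,-1,-66,0,0,0],[3,-1,-66,0,0,0]]]'
python3 -m pendant '[[[0,0,0,0,0,0],[0,0,0,0,0,0],[0,0,0,0,0,0],[0,0,0,0,0,0],[0,0,0,0,0,0]]]' 1
python3 -c "
from h import *
where()"
```

```text
clock: 2.4
tool_pos: [0.547, 0.0118, 0.1029]
orientation: [-179.8, 0.1, -102.5]
force: [0.4, 0.1, 0.2]
opening: 0.0877
clock: 3.02
tool_pos: [0.5442, 0.0082, 0.101]
orientation: [179.9, -0.2, -102.5]
force: [-2.1, -13.2, 5.5]
opening: 0.0599
clock 3.02 grasp m [-39.4  29.  120. ] [ 179.9   -0.2 -102.5] F [ -2.1 -13.2   5.5] M [-4.53  0.86  0.25] op 0.0599
```

```bash
python3 -m pendant '[[[8,-1,0,0,0,0],[16,-2,0,0,0,0],[23,-4,0,0,0,0],[23,-4,0,0,0,0]]]'
python3 -m pendant '[[[0,0,0,0,0,0],[0,0,0,0,0,0],[0,0,40,0,0,0],[0,0,85,0,0,0],[-20,5,125,0,0,-10],[-40,10,125,0,0,-20],[-80,20,125,0,0,-30],[-120,36,125,0,0,-41],[-120,36,125,0,0,-52],[-120,36,125,0,0,-62]]]' -1
python3 -c "
from h import *
go([-145.7,43.9,120],-191.8)"
```

```text
clock: 3.52
tool_pos: [0.5672, 0.0031, 0.101]
orientation: [179.9, -0.3, -102.6]
force: [-2.6, -18.2, 5.5]
opening: 0.06
clock: 4.78
tool_pos: [0.4482, 0.0437, 0.2261]
orientation: [180.0, 0.1, -164.8]
force: [0.6, -1.0, -0.1]
opening: 0.0877
clock 4.78 tcp [0.4482 0.0437 0.2261] [ 1.800e+02  1.000e-01 -1.648e+02] F [ 0.6 -1.  -0.1] op 0.0877 j [ 31.  -1. -26.  -0. -65. -16.]
shift [  -4.5    2.3 -125.1] turn [ -0.    0.1 -27. ]
```

```bash
python3 -m pendant '[[[-4,2,0,0,0,-10],[-4,2,0,0,0,-20],[-4,2,-60,0,0,-27],[-4,2,-120,0,0,-27],[-4,2,-120,0,0,-27]]]'
python3 -c "
from h import *
go([-145.7,43.9,70],-191.8)
cv2.imwrite('pics/s3.png',cv2.resize(cv2.cvtColor(snapshot('side')['pixels'],cv2.COLOR_RGB2BGR)[120:300,220:430],None,fx=3,fy=3))"
```

```text
clock: 5.4
tool_pos: [0.4416, 0.0437, 0.1027]
orientation: [-179.7, -0.4, 168.5]
force: [0.9, -0.2, 1.6]
opening: 0.0878
clock 5.4 tcp [0.4416 0.0437 0.1027] [-179.7   -0.4  168.5] F [ 0.9 -0.2  1.6] op 0.0878 j [ 31.   6. -37.  -0. -47. -43.]
shift [  2.1   2.2 -51.7] turn [ 0.2 -0.4 -0.3]
```

View pics/s3.png

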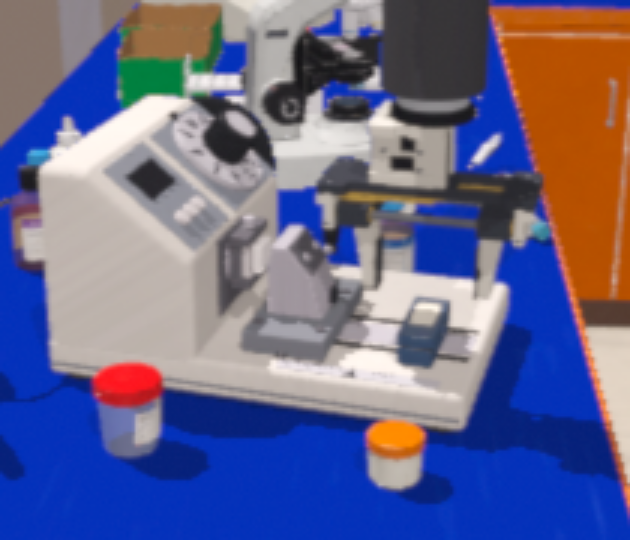

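The side view shows the open jaws straddling the box, with the gripper end at (320,200) just clear in front of the holder top at (298,232). Next: descend and grip.

```bash
python3 -m pendant '[[[1,2,-30,0,0,0],[1,2,-51,0,0,0],[1,2,-51,0,0,0]]]'
python3 -m pendant '[[[0,0,0,0,0,0],[0,0,0,0,0,0],[0,0,0,0,0,0],[0,0,0,0,0,0],[0,0,0,0,0,0],[0,0,0,0,0,0]]]' 1
python3 -c "
from h import *
where()
print('place', m2w([-.04,.205,.1]))
go([-40,205,105],-191.8)"
```

```text
clock: 5.82
tool_pos: [0.4465, 0.0475, 0.056]
orientation: [180.0, 0.1, 168.5]
force: [0.7, -0.1, 0.1]
opening: 0.0878
clock: 6.58
tool_pos: [0.4452, 0.0468, 0.0545]
orientation: [-180.0, -0.0, 168.5]
force: [-1.5, -0.2, 1.9]
opening: 0.035
clock 6.58 grasp m [-144.4   45.1   73.5] [-180.    -0.   168.5] F [-1.5 -0.2  1.9] M [ 0.22  0.27 -0.  ] op 0.035
place [0.58193693 0.18019258 0.1       ]
clock 6.58 tcp [0.4452 0.0468 0.0545] [-180.    -0.   168.5] F [-1.5 -0.2  1.9] op 0.035 j [ 31.  11. -40.  -0. -40. -43.]
shift [136.7 133.4  31.5] turn [ 0.  -0.  -0.3]
```

```bash
python3 -m pendant '[[[0,0,30,0,0,0],[0,0,70,0,0,0],[30,30,80,0,0,0],[70,70,80,0,0,0],[110,110,80,0,0,0],[137,133,70,0,0,0],[137,133,50,0,0,0],[137,133,20,0,0,0],[137,133,0,0,0,0],[137,133,0,0,0,0]]]'
python3 -c "
from h import *
where();go([-40,205,28],-191.8)"
```

```text
clock: 7.82
tool_pos: [0.5811, 0.179, 0.0524]
orientation: [-179.8, -0.2, 168.4]
force: [0.4, 0.2, -1.7]
opening: 0.035
clock 7.83 grasp m [-40.5 203.7  71.4] [-179.8   -0.2  168.4] F [ 0.4  0.2 -1.7] M [ 0.02 -0.05  0.  ] op 0.035
clock 7.83 tcp [0.5811 0.179  0.0524] [-179.8   -0.2  168.4] F [ 0.4  0.2 -1.7] op 0.035 j [ 36.  24. -20.  -0. -47. -47.]
shift [  0.8   1.2 -43.4] turn [ 0.1 -0.2 -0.2]
```

```bash
python3 -m pendant '[[[0,0,-20,0,0,0],[0,0,-36,0,0,0],[0,0,-41,0,0,0],[0,0,-43,0,0,0],[0,0,-43,0,0,0]]]'
python3 -c "
from h import *
where()"
```

```text
clock: 8.45
tool_pos: [0.5828, 0.1801, 0.012]
orientation: [180.0, 0.0, 168.5]
force: [-0.4, 0.1, -1.7]
opening: 0.035
clock 8.45 grasp m [-39.1 205.1  31. ] [180.    0.  168.5] F [-0.4  0.1 -1.7] M [ 0.14 -0.09 -0.  ] op 0.035
```

Not in contact yet; a little lower.

```bash
python3 -m pendant '[[[0,0,-1,0,0,0],[0,0,-2,0,0,0],[0,0,-3,0,0,0],[0,0,-3,0,0,0]]]'
python3 -c "
from h import *
where()"
```

```text
clock: 8.95
tool_pos: [0.5827, 0.18, 0.0095]
orientation: [180.0, 0.0, 168.5]
force: [-2.5, 0.1, 7.6]
opening: 0.035
clock 8.95 grasp m [-39.3 205.   28.5] [180.    0.  168.5] F [-2.5  0.1  7.6] M [ 0.02  1.05 -0.04] op 0.035
```

```bash
python3 -m pendant '[[[0,0,0,0,0,0],[0,0,0,0,0,0],[0,0,0,0,0,0],[0,0,40,0,0,0],[0,0,100,0,0,5],[0,0,160,0,0,15],[0,-30,215,0,0,26],[0,-90,215,0,0,36],[0,-150,215,0,0,47],[-14,-170,215,0,0,57]]]' -1
python3 -c "
from h import *
go([-17.5,30,180],-102.56)
s=shot('top','t4.png'); P=cloud(s);L=w2m(P)
m=(abs(L[...,0]+.04)<.08)&(abs(L[...,1]-.205)<.05)&(L[...,2]>.02)&(L[...,2]<.045); q=L[m]; print(len(q),cv2.minAreaRect((q[:,:2]*1000).astype(np.float32)) if len(q) else 0,np.percentile(q[:,2],[5,50,95]) if len(q) else 0)
"
```

```text
clock: 10.2
tool_pos: [0.5683, 0.0073, 0.2235]
orientation: [-180.0, -0.0, -134.3]
force: [-0.5, 0.0, 0.9]
opening: 0.0879
clock 10.2 tcp [0.5683 0.0073 0.2235] [-180.    -0.  -134.3] F [-0.5  0.   0.9] op 0.0879 j [ 20.  11. -13.   0. -66.  25.]
shift [ -2.5  -2.8 -62.5] turn [ 0.   0.  31.8]
381 ((-39.91939926147461, 203.11517333984375), (89.71707916259766, 38.35223388671875), 88.73859405517578) [0.02460249 0.03073356 0.03456233]
```

The box is flat at (-40,203) mm with its top at 31 mm. Next, the knife holder.

```bash
python3 -m pendant '[[[-3,-3,0,0,0,10.6],[-3,-3,0,0,0,21.2],[-3,-3,0,0,0,31.8],[-3,-3,-50,0,0,31.8],[-3,-3,-100,0,0,31.8],[-3,-3,-127,0,0,31.8],[-3,-3,-127,0,0,31.8]]]'
python3 -m pendant '[[[0,0,0,0,0,0],[0,0,0,0,0,0],[0,0,0,0,0,0],[0,0,0,0,0,0]]]' 1
python3 -c "
from h import *
where()"
```

```text
clock: 11.12
tool_pos: [0.564, 0.0066, 0.0945]
orientation: [179.8, -0.1, -102.8]
force: [0.7, -0.7, 1.1]
opening: 0.0873
clock: 11.62
tool_pos: [0.5643, 0.0038, 0.0978]
orientation: [179.9, -0.3, -102.7]
force: [-3.0, -15.9, 5.2]
opening: 0.0599
clock 11.62 grasp m [-18.9  29.  116.8] [ 179.9   -0.3 -102.7] F [ -3.  -15.9   5.2] M [-5.62  0.89  0.24] op 0.0599
```

```bash
python3 -m pendant '[[[-10,2,0,0,0,0],[-22,5,0,0,0,0],[-34,7.5,0,0,0,0],[-46,10,0,0,0,0],[-58,13,0,0,0,0],[-67,15,0,0,0,0],[-67,15,0,0,0,0],[-67,15,0,0,0,0]]]'
python3 - <<'E'
from h import *
where()
s=shot('side','s5.png'); np.save('s5.npy',s,allow_pickle=True)
def proj(p):
    c=(m2w(p)-s['pose'][:3,3])@s['pose'][:3,:3]; return c[0]/c[2]*s['fx']+s['cx'],c[1]/c[2]*s['fy']+s['cy']
u,v=proj([-.095,.108,.045]); print(u,v)
im=cv2.imread('pics/s5.png'); u0,v0=int(u)-50,int(v)-40
print(u0,v0); cv2.imwrite('pics/s5c.png',cv2.resize(im[v0:v0+70,u0:u0+100],None,fx=8,fy=8,interpolation=cv2.INTER_CUBIC))
E
```

```text
clock: 12.62
tool_pos: [0.4964, 0.0187, 0.0977]
orientation: [179.9, -0.3, -102.7]
force: [-6.2, -15.4, 12.5]
opening: 0.06
clock 12.62 grasp m [-88.4  28.9 116.7] [ 179.9   -0.3 -102.7] F [ -6.2 -15.4  12.5] M [-5.44  1.97  0.23] op 0.06
336.5152981807247 243.0455488853913
286 203
```

View pics/s5c.png

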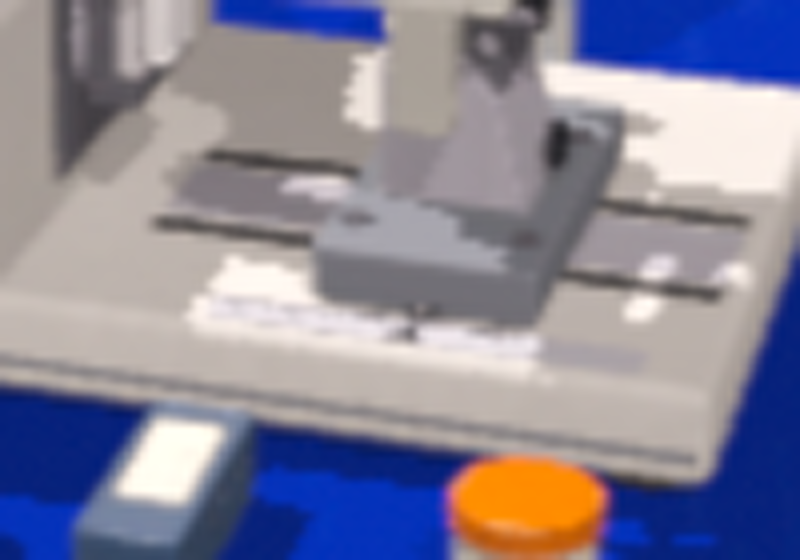

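```bash
python3 - <<'E'
from h import *
s=np.load('s5.npy',allow_pickle=True).item()
im=s['pixels'][203:273,286:386]
for u,v in((420,308),(408,328),(420,302),(425,312)): print((w2m(ray(s,286+u/8-.5,203+v/8-.5,.045))*1000).round(1))
print(im[34:46,46:58].sum(2)//3)
def proj(p):
    c=(m2w(p)-s['pose'][:3,3])@s['pose'][:3,:3]; return c[0]/c[2]*s['fx']+s['cx'],c[1]/c[2]*s['fy']+s['cy']
for p in([-.095,.105,.045],[-.095,.118,.045],[-.095,.105,.05],[-.105,.108,.045]): print(np.round(proj(p),1)-[286,203])
E
```

```text
[-95.8  95.1  45. ]
[-95.6 110.6  45. ]
[-94.6  90.7  45. ]
[-98.2  97.5  45. ]
[[114 114 114 114 114 114 114 115 115 117 117 119]
 [114 114 114 114 114 114 114 114 114 114 114 114]
 [113 113 112 113 113 113 114 113 114 114 114 114]
 [118 114 112 113 111 110 114 112 111 113 113 113]
 [139 125 122 122 109  98 125 105  95 107 111 112]
 [167 156 169 171 150 113 116 102 105 116 122 121]
 [226 214 216 206 190 153 158 171 173 175 177 177]
 [235 229 204 177 142 122 202 225 227 227 227 225]
 [229 216 194 179 165 149 196 227 234 234 234 233]
 [232 232 230 230 230 222 224 229 230 224 225 226]
 [217 220 221 224 227 228 230 232 233 233 234 235]
 [193 196 195 201 206 210 213 216 219 221 224 226]]
[50.8 39.6]
[49.6 41.7]
[50.8 37.9]
[54.1 40.5]
```

Side view: pointer at about (420,308), mark at about (408,328), apparently aligned to within 2–4 mm. I'll check this more closely from above once the gripper has moved off to the lever knob.

```bash
python3 -m pendant '[[[0,0,0,0,0,0],[0,0,0,0,0,0],[0,0,50,0,0,0],[0,0,110,0,0,-10],[-5,-20,120,0,0,-20],[-10,-50,120,0,0,-31],[-20,-90,120,0,0,-41],[-27,-115,120,0,0,-52],[-27,-115,120,0,0,-62],[-27,-115,120,0,0,-73]]]' -1
python3 - <<'E'
from h import *
go([-88,-90,150],-205)
s=shot('top','t6.png'); np.save('t6.npy',s,allow_pickle=True); P=cloud(s); L=w2m(P)
mm=lambda a:(np.asarray(a)*1000).round(1).tolist()
inb=lambda x0,x1,y0,y1,z0,z1:(L[...,0]>x0)&(L[...,0]<x1)&(L[...,1]>y0)&(L[...,1]<y1)&(L[...,2]>z0)&(L[...,2]<z1)
def rect(m,nm):
    q=L[m]
    if len(q)<5: print(nm,len(q)); return
    r=cv2.minAreaRect((q[:,:2]*1000).astype(np.float32)); print(nm,len(q),r,'z',mm(np.percentile(q[:,2],[5,50,95])),'x',mm(np.percentile(q[:,0],[2,50,98])),'y',mm(np.percentile(q[:,1],[2,50,98])))
rect(inb(-.16,.0,-.07,.12,.059,.073),'base')
rect(inb(-.16,-.02,-.015,.07,.125,.145),'bodytop')
rect(inb(-.17,.02,-.125,-.07,.1,.125),'knob')
im=cv2.imread('pics/t6.png'); 
cv2.imwrite('pics/t6c.png',cv2.resize(im[200:300,250:390],None,fx=5,fy=5,interpolation=cv2.INTER_CUBIC))
E
```

```text
clock: 13.92
tool_pos: [0.4718, -0.0931, 0.217]
orientation: [180.0, 0.1, -175.9]
force: [0.2, 0.5, -0.2]
opening: 0.0873
clock 13.93 tcp [ 0.4718 -0.0931  0.217 ] [ 1.800e+02  1.000e-01 -1.759e+02] F [ 0.2  0.5 -0.2] op 0.0873 j [ 12.   2. -24.  -0. -64.  -8.]
shift [ -0.9  -4.2 -86. ] turn [ -0.    0.1 -29.1]
base 82 ((-132.80934143066406, -23.134023666381836), (17.790367126464844, 49.30910110473633), 17.425201416015625) z [63.2, 66.5, 69.2] x [-136.7, -130.7, -118.2] y [-44.5, -30.5, -2.5]
bodytop 0
knob 1
```

View pics/t6c.png

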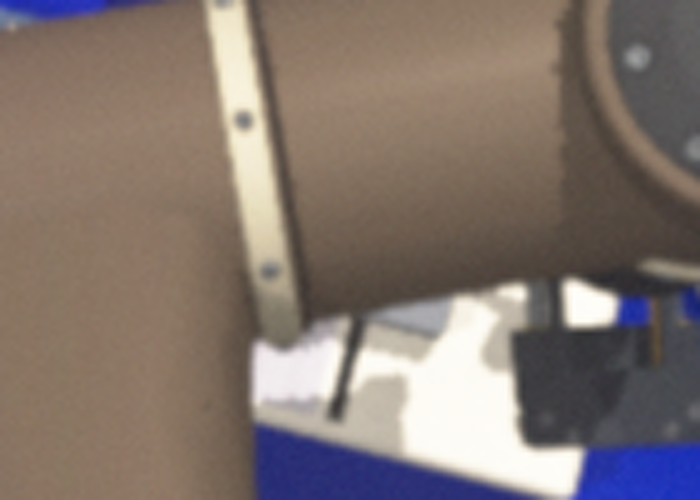

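The arm hides the holder from above, so I'll measure its travel from the side camera's depth, comparing the first picture with a new one.

```bash
python3 - <<'E'
from h import *
mm=lambda a:(np.asarray(a)*1000).round(1).tolist()
s6=shot('side','s6.png'); np.save('s6.npy',s6,allow_pickle=True)
for s in(np.load('side1.npy',allow_pickle=True).item(),s6):
    L=w2m(cloud(s))
    inb=lambda x0,x1,y0,y1,z0,z1:(L[...,0]>x0)&(L[...,0]<x1)&(L[...,1]>y0)&(L[...,1]<y1)&(L[...,2]>z0)&(L[...,2]<z1)
    m=inb(-.16,.0,.02,.12,.062,.073); q=L[m]
    # per-row extents along x on plate top, left part
    for y0,y1 in((.06,.08),(.08,.1)):
        k=q[(q[:,1]>y0)&(q[:,1]<y1)]; print('plate',len(k),mm(np.percentile(k[:,0],[2,98])),mm(np.mean(np.percentile(k[:,0],[2,98]))))
    m=inb(-.16,.0,-.02,.07,.1,.135); q=L[m]; print('body',len(q),mm(np.percentile(q[:,0],[2,50,98])))
    m=inb(-.16,.02,.1,.112,.048,.066); q=L[m]; print('leftface',len(q),mm(np.percentile(q[:,0],[2,50,98])))
    m=inb(-.22,.1,.07,.13,.04,.05); q=L[m]; print('bed',len(q),mm(np.percentile(q[:,0],[.5,99.5])), mm(np.median(q[:,2])))
    m=inb(-.17,.02,-.125,-.05,.085,.125); q=L[m]; print('knob',len(q), mm(np.median(q,0)) if len(q) else 0)
im=cv2.imread('pics/s6.png')[222:262,310:370]; cv2.imwrite('pics/s6c.png',cv2.resize(im,None,fx=12,fy=12,interpolation=cv2.INTER_NEAREST))
E
```

```text
plate 99 [-89.9, -13.5] -51.7
plate 134 [-158.2, -14.2] -86.2
body 266 [-66.0, -49.5, -25.1]
leftface 164 [-89.4, -50.6, -11.9]
bed 946 [-200.5, 96.8] 45.7
knob 55 [-43.7, -85.9, 102.5]
plate 93 [-136.4, -62.0] -99.2
plate 108 [-137.4, -61.6] -99.5
body 267 [-113.6, -96.9, -71.4]
leftface 175 [-137.4, -98.0, -57.7]
bed 964 [-200.3, 93.4] 45.7
knob 58 [-92.5, -84.1, 102.2]
```

View pics/s6c.png

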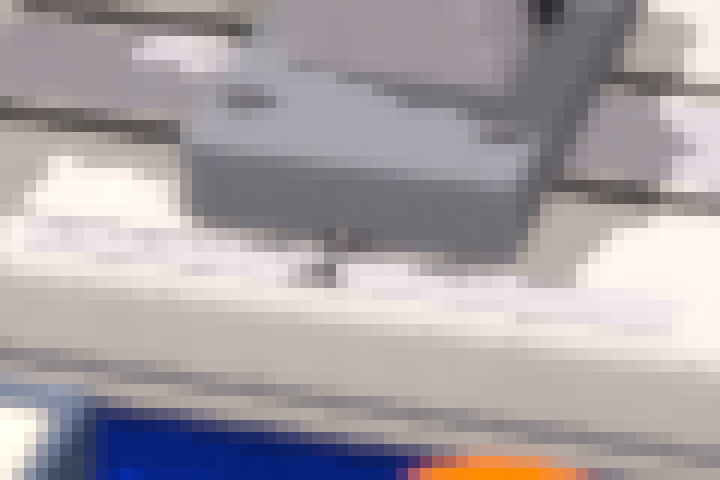

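Travel by depth is 47.5 mm, and by the robot 45.9 mm; 46 mm is needed. In the crop the white line (340,238) and the mark (330,268) line up along the view direction to about 1 mm, well inside 4 mm. Next, grip the knob.

```bash
python3 -m pendant '[[[-1,-4,0,0,0,-10],[-1,-4,0,0,0,-20],[-1,-4,0,0,0,-29.8],[-1,-4,-60,0,0,-29.8],[-1,-4,-105,0,0,-29.8],[-1,-4,-127,0,0,-29.8],[-1,-4,-127,0,0,-29.8]]]'
python3 -c "
from h import *
where();go([-88.5,-90.3,107],-205.7)"
```

```text
clock: 14.9
tool_pos: [0.4696, -0.097, 0.0883]
orientation: [-179.9, -0.2, 154.9]
force: [0.1, 0.3, 0.0]
opening: 0.0871
clock 14.9 grasp m [-89.3 -90.  107.3] [-179.9   -0.2  154.9] F [0.1 0.3 0. ] M [ 0.1  -0.07  0.05] op 0.0871
clock 14.9 tcp [ 0.4696 -0.097   0.0883] [-179.9   -0.2  154.9] F [0.1 0.3 0. ] op 0.0871 j [ 12.  10. -34.  -0. -46. -37.]
shift [ 0.8 -0.5 -0.3] turn [ 0.  -0.2 -0.6]
```

```bash
python3 -m pendant '[[[1,0,0,0,0,-0.6],[1,0,0,0,0,-0.6],[1,0,0,0,0,-0.6],[1,0,0,0,0,-0.6],[1,0,0,0,0,-0.6],[1,0,0,0,0,-0.6],[1,0,0,0,0,-0.6]]]' 1
python3 - <<'E'
from h import *
where()
s=shot('side'); L=w2m(cloud(s)); mm=lambda a:(np.asarray(a)*1000).round(1).tolist()
m=(abs(L[...,0]+.08)<.08)&(L[...,1]>.1)&(L[...,1]<.112)&(L[...,2]>.048)&(L[...,2]<.066); print('leftface',mm(np.percentile(L[m][:,0],[2,50,98])))
# arc about pivot
o=get_obs(); P=m2w([-.0745,-.032,0])[:2]; r=o['tool_pos'][:2]-P; print('r',np.linalg.norm(r))
for d in range(8,88,8):
    R=Ro.from_euler('z',-d,degrees=True).as_matrix()[:2,:2]; print(-d,((R@r-r)*1000).round(1))
E
```

```text
clock: 15.78
tool_pos: [0.4715, -0.0971, 0.0895]
orientation: [-180.0, -0.0, 154.1]
force: [0.3, -0.2, -0.1]
opening: 0.0234
clock 15.78 grasp m [-87.5 -89.7 108.5] [-180.    -0.   154.1] F [ 0.3 -0.2 -0.1] M [ 0.1  -0.06 -0.02] op 0.0234
leftface [-136.6, -98.5, -61.3]
r 0.05917360603955854
-8 [-7.2  4. ]
-16 [-13.8   9.1]
-24 [-19.6  14.9]
-32 [-24.5  21.6]
-40 [-28.4  28.8]
-48 [-31.3  36.5]
-56 [-33.1  44.6]
-64 [-33.8  52.8]
-72 [-33.3  61.1]
-80 [-31.7  69.2]
```

```bash
python3 -m pendant '[[[0,0,0,0,0,0],[0,0,0,0,0,0],[0,0,0,0,0,0]]]' 1
python3 -c "
from h import *
where()"
```

```text
clock: 16.2
tool_pos: [0.4712, -0.0971, 0.0895]
orientation: [-180.0, -0.0, 154.1]
force: [-2.1, 0.5, 0.8]
opening: 0.0174
clock 16.2 grasp m [-87.8 -89.7 108.5] [-180.    -0.   154.1] F [-2.1  0.5  0.8] M [0.32 0.66 0.02] op 0.0174
```

```bash
python3 -m pendant '[[[-7.2,4,0,0,0,-8],[-13.8,9.1,0,0,0,-16],[-19.6,14.9,0,0,0,-24],[-24.5,21.6,0,0,0,-32],[-28.4,28.8,0,0,0,-40],[-28.4,28.8,0,0,0,-40],[-28.4,28.8,0,0,0,-40]]]'
python3 - <<'E'
from h import *
where()
s=shot('side','s7.png'); L=w2m(cloud(s)); mm=lambda a:(np.asarray(a)*1000).round(1).tolist()
m=(abs(L[...,0]+.08)<.08)&(L[...,1]>.1)&(L[...,1]<.112)&(L[...,2]>.048)&(L[...,2]<.066); print('leftface',mm(np.percentile(L[m][:,0],[2,50,98])))
m=(abs(L[...,0]+.08)<.08)&(L[...,1]>.06)&(L[...,1]<.1)&(L[...,2]>.062)&(L[...,2]<.073); print('plate',mm(np.percentile(L[m][:,0],[2,50,98])))
print(s['pixels'][238:248,330:345].sum(2)//3)
t=shot('top'); L=w2m(cloud(t)); m=(L[...,0]>-.16)&(L[...,0]<-.03)&(L[...,1]>-.07)&(L[...,1]<.12)&(L[...,2]>.059)&(L[...,2]<.073); print('top base',m.sum(),cv2.minAreaRect((L[m][:,:2]*1000).astype(np.float32)) if m.sum()>3 else 0)
E
```

```text
clock: 17.08
tool_pos: [0.4423, -0.0689, 0.0895]
orientation: [-179.9, -0.0, 114.3]
force: [-3.1, -4.4, 2.6]
opening: 0.0172
clock 17.07 grasp m [-122.1  -68.4  108.5] [-179.9   -0.   114.3] F [-3.1 -4.4  2.6] M [-1.25  1.11 -0.22] op 0.0172
leftface [-136.2, -97.8, -58.3]
plate [-137.4, -100.9, -60.3]
[[114 114 114 114 114 114 114 114 114 114 114 114 114 115 114]
 [112 113 113 113 113 113 113 113 113 115 114 114 114 114 114]
 [120 119 118 115 113 113 112 111 113 111 112 114 113 113 113]
 [163 154 140 126 122 122 105  94 116 101 103 111 113 112 113]
 [199 179 167 156 168 172 150 112 110 100 112 120 122 122 122]
 [231 229 227 214 216 207 190 153 158 171 173 175 178 178 172]
 [227 232 235 229 204 177 143 123 202 225 228 228 228 225 201]
 [230 229 230 217 194 180 165 148 197 227 235 234 235 234 230]
 [229 230 232 232 230 230 230 222 224 230 230 224 225 226 226]
 [210 214 217 220 221 224 227 229 230 232 234 233 234 235 236]]
top base 181 ((-63.173946380615234, 78.4505615234375), (32.340675354003906, 75.38819885253906), 28.83967399597168)
```

```bash
python3 -m pendant '[[[-1.6,3.8,0,0,0,-4],[-2.9,7.7,0,0,0,-8],[-3.9,11.7,0,0,0,-12],[-4.7,15.8,0,0,0,-16],[-5.2,19.9,0,0,0,-20],[-5.4,24,0,0,0,-24],[-5.3,28.2,0,0,0,-28],[-4.9,32.3,0,0,0,-32],[-4.8,33.3,0,0,0,-33],[-4.8,33.3,0,0,0,-33]]]'
python3 -c "
from h import *
where()"
```

```text
clock: 18.42
tool_pos: [0.4375, -0.0361, 0.0894]
orientation: [-179.9, 0.1, 81.3]
force: [-2.8, -7.0, 2.4]
opening: 0.0173
clock 18.43 grasp m [-134.   -37.5  108.4] [-1.799e+02  1.000e-01  8.130e+01] F [-2.8 -7.   2.4] M [-2.43  0.73 -0.32] op 0.0173
```

```bash
python3 -m pendant '[[[0.3,1.5,0,0,0,-1],[0.6,3,0,0,0,-2],[0.6,3,0,0,0,-2]]]'
python3 -c "
from h import *
where()"
```

```text
clock: 18.8
tool_pos: [0.4374, -0.0353, 0.0893]
orientation: [-179.8, 0.3, 79.3]
force: [0.7, -21.9, 1.7]
opening: 0.0171
clock 18.8 grasp m [-134.1  -36.7  108.3] [-179.8    0.3   79.3] F [  0.7 -21.9   1.7] M [-8.06 -0.42  0.05] op 0.0171
```

The lever is at its stop, with a 22 N reaction. Next: back off, release, rise.

```bash
python3 -m pendant '[[[-0.4,-2,0,0,0,0],[-0.4,-2,0,0,0,0],[-0.4,-2,0,0,0,0]]]'
python3 -m pendant '[[[0,0,0,0,0,0],[0,0,0,0,0,0],[0,0,0,0,0,0],[0,0,50,0,0,0],[0,0,110,0,0,0],[0,0,170,0,0,0],[0,-30,200,0,0,0],[0,-60,200,0,0,0],[0,-60,200,0,0,0]]]' -1
python3 - <<'E'
from h import *
a=np.radians(38); z=np.array([np.sin(a),0,-np.cos(a)]); x=np.array([0,1,0.]); y=np.cross(z,x)
R=Ro.from_matrix(RM@np.c_[x,y,z])
n=-z; c=np.array([79.2,-59.5,202.1])
where()
go(c+75*n,R=R); go(c+4*n,R=R); print((RM@n).round(4))
s=shot('side'); L=w2m(cloud(s)); mm=lambda a:(np.asarray(a)*1000).round(1).tolist()
m=(abs(L[...,0]+.08)<.08)&(L[...,1]>.1)&(L[...,1]<.112)&(L[...,2]>.048)&(L[...,2]<.066); print('leftface',mm(np.percentile(L[m][:,0],[2,50,98])))
# dial from the side view
o=np.array([.05,0,.14]); e=np.array([np.cos(a),0,np.sin(a)]); h=(L-o)@n
g=(abs(L[...,0]-.08)<.07)&(abs(L[...,1]+.06)<.06)&(h>.028)&(h<.055)&(L[...,2]>.12); q=L[g]-o; print('dial side',len(q),mm(np.percentile(h[g],[5,50,95])),mm(np.percentile(q@e,[1,50,99])),mm(np.percentile(q[:,1],[1,50,99])))
E
```

```text
clock: 19.18
tool_pos: [0.4375, -0.0357, 0.0894]
orientation: [-179.9, 0.2, 79.3]
force: [-2.6, -10.3, 2.2]
opening: 0.017
clock: 20.3
tool_pos: [0.4386, -0.0949, 0.2899]
orientation: [179.9, -0.0, 79.1]
force: [0.7, -0.5, -0.5]
opening: 0.0876
clock 20.3 grasp m [-120.1  -94.7  308.9] [179.9  -0.   79.1] F [ 0.7 -0.5 -0.5] M [ 0.06 -0.14  0.01] op 0.0876
clock 20.3 tcp [ 0.4386 -0.0949  0.2899] [179.9  -0.   79.1] F [ 0.7 -0.5 -0.5] op 0.0876 j [  13.   -4.  -20.   -0.  -74. -114.]
shift [168.5  -1.5 -43.7] turn [ -7.8 -37.1  -1.6]
clock 20.3 tcp [ 0.4386 -0.0949  0.2899] [179.9  -0.   79.1] F [ 0.7 -0.5 -0.5] op 0.0876 j [  13.   -4.  -20.   -0.  -74. -114.]
shift [211.2 -11.  -99.7] turn [ -7.8 -37.1  -1.6]
[-0.6009  0.1339  0.788 ]
leftface [-136.5, -97.8, -60.7]
dial side 171 [30.4, 44.4, 49.4] [35.1, 57.4, 81.6] [-78.2, -46.1, -33.7]
```

```bash
python3 -m pendant '[[[20,0,20,-2,-9,0],[50,0,30,-4,-18,-0.8],[90,0,30,-6,-28,-1.2],[130,0,10,-7.8,-37.1,-1.6],[168,0,-30,-7.8,-37.1,-1.6],[168,0,-44,-7.8,-37.1,-1.6],[168,0,-44,-7.8,-37.1,-1.6]]]'
python3 - <<'E'
from h import *
a=np.radians(38); z=np.array([np.sin(a),0,-np.cos(a)]); x=np.array([0,1,0.]); y=np.cross(z,x)
R=Ro.from_matrix(RM@np.c_[x,y,z]); c=np.array([78.4,-58.5,201.5])
go(c-4*z,R=R)
t=shot('top','t8.png'); s=shot('side','s8.png')
A=cv2.imread('pics/t8.png')[90:290,260:460]; B=cv2.imread('pics/s8.png')[90:290,200:400]
cv2.imwrite('pics/c8.png',cv2.resize(np.hstack([A,B]),None,fx=2,fy=2,interpolation=cv2.INTER_CUBIC))
E
```

```text
clock: 21.22
tool_pos: [0.6045, -0.0959, 0.2485]
orientation: [143.1, 0.1, 77.6]
force: [-0.3, -2.2, 0.0]
opening: 0.0878
clock 21.23 tcp [ 0.6045 -0.0959  0.2485] [1.431e+02 1.000e-01 7.760e+01] F [-0.3 -2.2  0. ] op 0.0878 j [   2.   -5.  -56.   73.   -9. -174.]
shift [ 44.7  -8.9 -58.8] turn [-0.1 -1.1 -0.1]
```

View pics/c8.png

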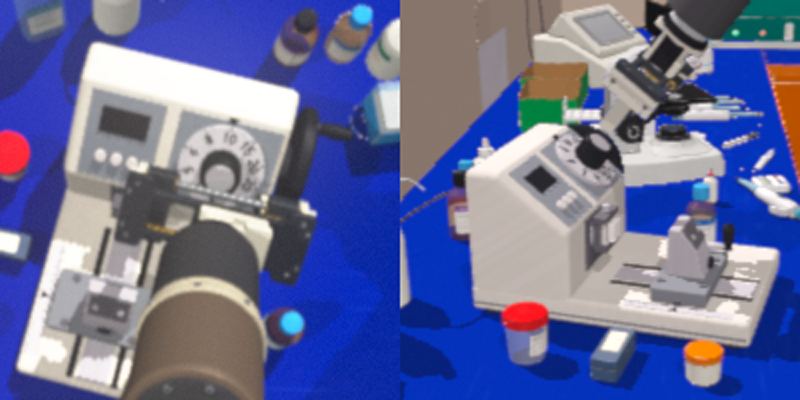

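The combined view shows the gripper tilted in front of the dial and still 70 mm off, with the dial untouched and the other items in place. Joint 6 is close to its limit, so I'll turn the jaws away from it first.

```bash
python3 -c "
from h import *
print(get_obs()['joint_pos'].round(2))"
python3 -m pendant '[[[0,0,0,-4,0.5,5],[0,0,0,-8,1.0,10.5],[0,0,0,-12,1.5,15.8],[0,0,0,-15,2.5,20],[0,0,0,-15,2.5,20],[0,0,0,-15,2.5,20]]]'
python3 - <<'E'
from h import *
a=np.radians(38); z=np.array([np.sin(a),0,-np.cos(a)]); x=np.array([0,1,0.]); y=np.cross(z,x)
R=Ro.from_matrix(RM@np.c_[x,y,z]); R=Ro.from_rotvec(-25*(RM@z),degrees=True)*R; c=np.array([78.4,-58.5,201.5])
go(c-4*z,R=R); go(c-40*z,R=R); print(get_obs()['joint_pos'].round(2))
E
```

```text
[   1.79   -5.03  -55.99   72.22   -9.08 -173.47]
clock: 22.08
tool_pos: [0.6065, -0.0941, 0.2539]
orientation: [144.5, 15.0, 97.9]
force: [0.4, 0.0, -0.1]
opening: 0.0876
clock 22.07 tcp [ 0.6065 -0.0941  0.2539] [144.5  15.   97.9] F [ 0.4  0.  -0.1] op 0.0876 j [  -6.   -5.  -57.   88.   -4. -158.]
shift [ 42.8 -10.6 -64.2] turn [-0.1  0.1 -0.3]
clock 22.07 tcp [ 0.6065 -0.0941  0.2539] [144.5  15.   97.9] F [ 0.4  0.  -0.1] op 0.0876 j [  -6.   -5.  -57.   88.   -4. -158.]
shift [ 21.1  -5.8 -35.9] turn [-0.1  0.1 -0.3]
[  -5.6    -5.35  -57.23   87.53   -3.98 -157.81]
```

```bash
python3 -m pendant '[[[10,-3,-18,0,0,0],[21,-6,-36,0,0,0],[21,-6,-36,0,0,0]]]'
python3 - <<'E'
from h import *
a=np.radians(38); z=np.array([np.sin(a),0,-np.cos(a)]); x=np.array([0,1,0.]); y=np.cross(z,x)
R=Ro.from_matrix(RM@np.c_[x,y,z]); R=Ro.from_rotvec(-25*(RM@z),degrees=True)*R; c=np.array([78.4,-58.5,201.5])
go(c-4*z,R=R);print(get_obs()['joint_pos'].round(2))
E
```

```text
clock: 22.45
tool_pos: [0.6269, -0.0997, 0.2326]
orientation: [146.5, 14.7, 98.4]
force: [0.3, 0.3, 0.6]
opening: 0.0877
clock 22.45 tcp [ 0.6269 -0.0997  0.2326] [146.5  14.7  98.4] F [0.3 0.3 0.6] op 0.0877 j [ -10.   -1.  -55.   96.   -2. -162.]
shift [ 22.3  -5.1 -42.9] turn [-0.1 -1.8 -0.3]
[  -9.67   -1.48  -55.45   95.51   -1.74 -162.48]
```

Near the dial the wrist reaches its joint-4 limit at a 38° tilt. I'll use a steeper tool, 29° from vertical, with the jaw axis square to the lean so the pads stay flat, and turn in two 36° steps with a regrip.

```bash
cat >> h.py <<'E'
def dialR(tilt,turn=0):
    a=np.radians(tilt); z=np.array([np.sin(a),0,-np.cos(a)]); x=np.array([0,1,0.])
    return Ro.from_rotvec(turn*(RM@ND),degrees=True)*Ro.from_matrix(RM@np.c_[x,np.cross(z,x),z])
ND=np.array([-np.sin(np.radians(38)),0,np.cos(np.radians(38))]); CD=np.array([78.4,-58.5,201.5])
E
python3 -c "
from h import *
go(CD+60*ND,R=dialR(29))"
```

```text
clock 22.45 tcp [ 0.6269 -0.0997  0.2326] [146.5  14.7  98.4] F [0.3 0.3 0.6] op 0.0877 j [ -10.   -1.  -55.   96.   -2. -162.]
shift [-13.7   3.   -0.5] turn [ 14.9   4.  -21.4]
```

```bash
python3 -m pendant '[[[-13,3,20,0,0,0],[-13,3,20,5,1.3,-7],[-13,3,20,10,2.7,-14],[-13,3,20,14.9,4,-21.4],[-13,3,20,14.9,4,-21.4],[-13,3,20,14.9,4,-21.4]]]'
python3 -c "
from h import *
go(CD+4*ND,R=dialR(29));print(get_obs()['joint_pos'].round(2))"
```

```text
clock: 23.2
tool_pos: [0.6141, -0.0955, 0.2541]
orientation: [150.9, -0.0, 77.5]
force: [0.4, -0.2, 0.7]
opening: 0.0876
clock 23.2 tcp [ 0.6141 -0.0955  0.2541] [150.9  -0.   77.5] F [ 0.4 -0.2  0.7] op 0.0876 j [  15.   -2.  -40.   28.  -28. -140.]
shift [ 32.7  -8.7 -66.1] turn [ 0.   0.1 -0. ]
[  15.33   -1.51  -39.82   28.43  -28.48 -140.24]
```

```bash
python3 -m pendant '[[[8,-2,-22,0,0,0],[17,-5,-45,0,0,0],[25,-7,-56,0,0,0],[33,-9,-66,0,0,0],[33,-9,-66,0,0,0]]]'
python3 - <<'E'
from h import *
go(CD+4*ND,R=dialR(29));print(get_obs()['joint_pos'].round(2))
t=shot('top','t9.png'); s=shot('side','s9.png')
A=cv2.imread('pics/t9.png')[120:240,300:450]; B=cv2.imread('pics/s9.png')[110:230,200:350]
cv2.imwrite('pics/c9.png',cv2.resize(np.hstack([A,B]),None,fx=2.6,fy=2.6,interpolation=cv2.INTER_CUBIC))
E
```

```text
clock: 23.82
tool_pos: [0.645, -0.1065, 0.1857]
orientation: [151.1, 0.1, 77.4]
force: [0.2, 0.2, 0.3]
opening: 0.0879
clock 23.82 tcp [ 0.645  -0.1065  0.1857] [1.511e+02 1.000e-01 7.740e+01] F [0.2 0.2 0.3] op 0.0879 j [   9.    6.  -46.   43.  -16. -151.]
shift [1.7 2.2 2.3] turn [ 0.1 -0.1  0.1]
[   9.36    5.62  -45.72   42.66  -15.59 -151.01]
```

View pics/c9.png

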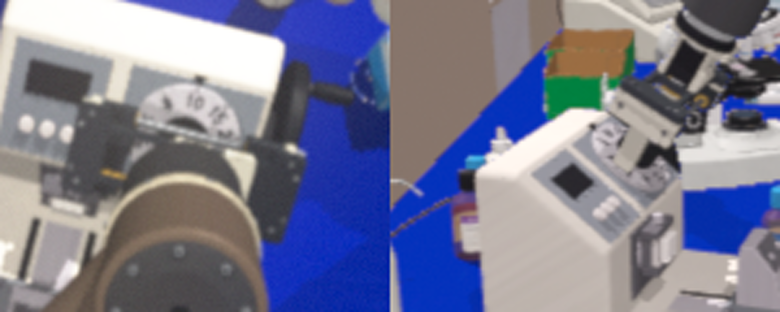

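The jaws straddle the dial grip, and 10 is still at the index (top crop, 195,100). Next: close the jaws and work out the 36° turn.

```bash
python3 -m pendant '[[[1,2,2,0,0,0],[1,2,2,0,0,0],[1,2,2,0,0,0],[1,2,2,0,0,0],[1,2,2,0,0,0],[1,2,2,0,0,0]]]' 1
python3 - <<'E'
from h import *
where(); o=get_obs(); c=m2w(CD/1000); n=RM@ND
for d in(9,18,27,36,40):
    R=Ro.from_rotvec(d*n,degrees=True); print(d,((R.apply(o['tool_pos']-c)-(o['tool_pos']-c))*1000).round(1),(d*n).round(1))
E
```

```text
clock: 24.68
tool_pos: [0.6461, -0.1063, 0.1892]
orientation: [151.1, 0.1, 77.1]
force: [1.4, -11.5, 1.3]
opening: 0.0485
clock 24.68 grasp m [ 75.8 -60.6 205.8] [1.511e+02 1.000e-01 7.710e+01] F [  1.4 -11.5   1.3] M [-3.16  0.77 -1.5 ] op 0.0485
9 [ 0.2 -0.4  0.2] [-5.4  1.2  7.1]
18 [ 0.5 -0.8  0.5] [-10.8   2.4  14.2]
27 [ 0.8 -1.1  0.8] [-16.2   3.6  21.3]
36 [ 1.1 -1.3  1.1] [-21.6   4.8  28.4]
40 [ 1.3 -1.4  1.2] [-24.    5.4  31.5]
```

```bash
python3 -m pendant '[[[0.2,-0.4,0.2,-5.4,1.2,7.1],[0.5,-0.8,0.5,-10.8,2.4,14.2],[0.8,-1.1,0.8,-16.2,3.6,21.3],[1.1,-1.3,1.1,-21.6,4.8,28.4],[1.1,-1.3,1.1,-21.6,4.8,28.4],[1.1,-1.3,1.1,-21.6,4.8,28.4]]]'
python3 - <<'E'
from h import *
where(); print(get_obs()['joint_pos'].round(1)); o=get_obs(); c=m2w(CD/1000); n=RM@ND
for d in(9,18,27,36,40):
    R=Ro.from_rotvec(d*n,degrees=True); print(d,((R.apply(o['tool_pos']-c)-(o['tool_pos']-c))*1000).round(1),(d*n).round(1))
E
```

```text
clock: 25.42
tool_pos: [0.6463, -0.1073, 0.1894]
orientation: [156.8, 21.2, 107.0]
force: [-6.9, -4.3, 2.7]
opening: 0.0484
clock 25.43 grasp m [ 75.7 -59.8 205.6] [156.8  21.2 107. ] F [-6.9 -4.3  2.7] M [-0.74  3.24 -0.95] op 0.0484
[   5.7    5.3  -50.5   66.5  -15.8 -136.3]
9 [ 0.3 -0.4  0.3] [-5.4  1.2  7.1]
18 [ 0.7 -0.6  0.7] [-10.8   2.4  14.2]
27 [ 1.1 -0.9  1. ] [-16.2   3.6  21.3]
36 [ 1.6 -1.   1.4] [-21.6   4.8  28.4]
40 [ 1.8 -1.   1.5] [-24.    5.4  31.5]
```

```bash
python3 -m pendant '[[[0,0,0,0,0,0],[0,0,0,0,0,0],[0,0,0,0,0,0],[-0.3,0.4,-0.3,5.4,-1.2,-7.1],[-0.6,0.8,-0.6,10.8,-2.4,-14.2],[-0.9,1.1,-0.9,16.2,-3.6,-21.3],[-1.1,1.3,-1.1,21.6,-4.8,-28.4],[-1.1,1.3,-1.1,21.6,-4.8,-28.4]]]' -1
python3 -m pendant '[[[0,0,0,0,0,0],[0,0,0,0,0,0],[0,0,0,0,0,0],[0,0,0,0,0,0],[0,0,0,0,0,0]]]' 1
python3 - <<'E'
from h import *
where(); print(get_obs()['joint_pos'].round(1))
E
```

```text
clock: 26.42
tool_pos: [0.6474, -0.1036, 0.1894]
orientation: [151.0, -0.0, 77.4]
force: [0.9, 0.9, 0.2]
opening: 0.0874
clock: 27.05
tool_pos: [0.6461, -0.1063, 0.189]
orientation: [151.1, 0.1, 77.1]
force: [2.3, -11.8, 0.7]
opening: 0.0488
clock 27.05 grasp m [ 75.8 -60.6 205.6] [1.511e+02 1.000e-01 7.710e+01] F [  2.3 -11.8   0.7] M [-3.32  0.57 -1.62] op 0.0488
[   9.7    5.5  -45.2   41.8  -16.3 -150.6]
```

```bash
python3 -m pendant '[[[0.2,-0.4,0.2,-5.4,1.2,7.1],[0.5,-0.8,0.5,-10.8,2.4,14.2],[0.8,-1.1,0.8,-16.2,3.6,21.3],[1.1,-1.3,1.1,-21.6,4.8,28.4],[1.1,-1.3,1.1,-21.6,4.8,28.4],[1.1,-1.3,1.1,-21.6,4.8,28.4]]]'
python3 -m pendant '[[[0,0,0,0,0,0],[0,0,0,0,0,0],[0,0,0,0,0,0],[-8,2,11,0,0,0],[-24,5,32,0,0,0],[-42,9,55,0,0,0],[-70,15,80,6,0,-8],[-110,20,100,12,0,-16],[-160,30,110,12,0,-16],[-200,60,110,12,0,-16]]]' -1
python3 - <<'E'
from h import *
where(); print(get_obs()['joint_pos'].round(1))
t=shot('top','t10.png'); np.save('t10.npy',t,allow_pickle=True); s=shot('side','s10.png'); np.save('s10.npy',s,allow_pickle=True)
A=cv2.imread('pics/t10.png')[100:300,230:430]; B=cv2.imread('pics/s10.png')[100:300,220:420]
cv2.imwrite('pics/c10.png',cv2.resize(np.hstack([A,B]),None,fx=2,fy=2,interpolation=cv2.INTER_CUBIC))
E
```

```text
clock: 27.8
tool_pos: [0.6462, -0.1074, 0.1892]
orientation: [156.8, 21.2, 107.0]
force: [-5.7, -5.3, 0.7]
opening: 0.0484
clock: 29.05
tool_pos: [0.4472, -0.0457, 0.3015]
orientation: [154.6, 9.2, 90.4]
force: [-0.0, 1.9, 1.3]
opening: 0.0876
clock 29.05 grasp m [-131.   -44.   318.5] [154.6   9.2  90.4] F [-0.   1.9  1.3] M [0.83 1.33 0.12] op 0.0876
[  38.   -22.3  -47.8   28.4  -52.4 -140.7]
```

View pics/c10.png

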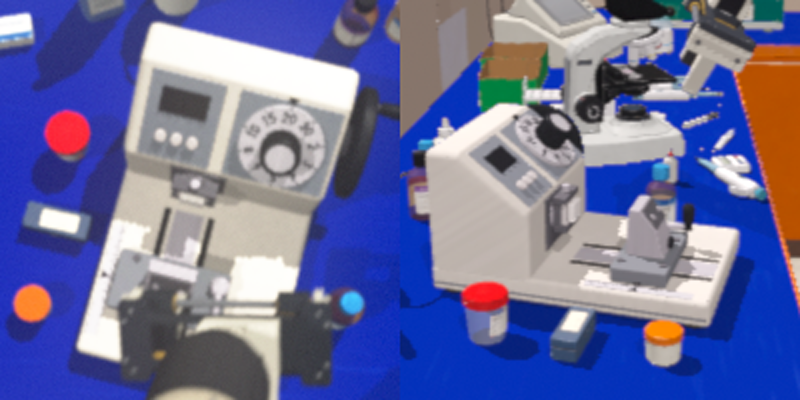

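20 now stands at the index (290,112), the lever points to the front, and the box and bystanders are in place. I'll clear the arm and run a final check of the holder and lever from above.

```bash
python3 -m pendant '[[[0,60,20,0,0,0],[0,120,20,0,0,0],[0,180,20,0,0,0],[0,240,20,0,0,0],[-20,300,20,0,0,0],[-40,350,20,0,0,0],[-80,400,20,0,0,0],[-120,440,20,0,0,0],[-150,470,20,0,0,0],[-150,470,20,0,0,0]]]'
python3 - <<'E'
from h import *
t=shot('top','t11.png'); L=w2m(cloud(t)); mm=lambda a:(np.asarray(a)*1000).round(1).tolist()
inb=lambda x0,x1,y0,y1,z0,z1:(L[...,0]>x0)&(L[...,0]<x1)&(L[...,1]>y0)&(L[...,1]<y1)&(L[...,2]>z0)&(L[...,2]<z1)
for nm,m in(('base',inb(-.16,-.03,-.07,.12,.059,.073)),('body',inb(-.16,-.04,-.015,.07,.125,.145)),('knob',inb(-.17,-.1,-.1,-.01,.1,.125)),('box',inb(-.12,.04,.15,.26,.02,.045)),('tub',inb(-.2,-.12,.16,.25,.03,.05)),('cup',inb(.03,.12,.17,.26,.055,.075)),('bottle',inb(-.1,-.02,-.24,-.15,.1,.12))):
    q=(L[m][:,:2]*1000).astype(np.float32); print(nm,len(q),cv2.minAreaRect(q) if len(q)>3 else 0)
A=cv2.imread('pics/t11.png')[140:290,260:410]; cv2.imwrite('pics/c11.png',cv2.resize(A,None,fx=4,fy=4,interpolation=cv2.INTER_CUBIC))
where()
E
```

```text
clock: 30.4
tool_pos: [0.3701, 0.4129, 0.3517]
orientation: [159.6, 10.2, 94.9]
force: [-0.1, 0.1, 0.7]
opening: 0.0878
base 1054 ((-96.66410827636719, 29.982994079589844), (80.21449279785156, 149.4849853515625), 0.3273880183696747)
body 269 ((-86.79228210449219, 29.70315170288086), (32.46906661987305, 59.734127044677734), 0.45949313044548035)
knob 49 ((-136.58877563476562, -37.34937286376953), (17.158945083618164, 17.62834358215332), 16.68003273010254)
box 435 ((-39.574493408203125, 203.83560180664062), (36.81171417236328, 90.19935607910156), 1.4050315618515015)
tub 258 ((-156.36138916015625, 201.85086059570312), (45.524818420410156, 47.04984664916992), 14.685480117797852)
cup 380 ((75.33039855957031, 217.35702514648438), (58.72272872924805, 57.28122329711914), 16.19268035888672)
bottle 104 ((-58.23952865600586, -195.18734741210938), (26.340442657470703, 25.896800994873047), 45.39976501464844)
clock 30.45 grasp m [-305.3  388.1  369.2] [159.6  10.2  94.9] F [0.1 2.1 1. ] M [0.82 0.98 0.11] op 0.0876
```

View pics/c11.png

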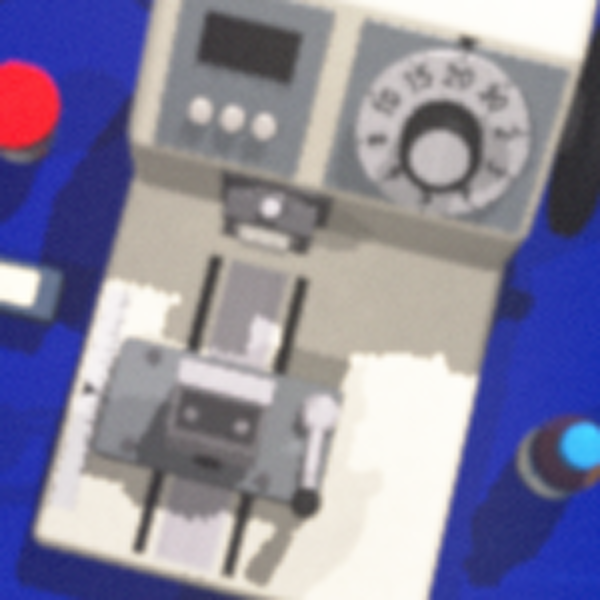

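By depth the holder's base centre is at -96.7 against -95 wanted. I'll measure the mark line itself in the same image to settle this.

```bash
python3 - <<'E'
from h import *
# average several frames, rectify bed plane (z=45) & sample grey profile along x on the strip and at pointer
def rect(s,z,x,y):
    X,Y=np.meshgrid(x,y,indexing='ij'); p=m2w(np.stack([X,Y,np.full_like(X,z)],-1))
    c=(p-s['pose'][:3,3])@s['pose'][:3,:3]
    u=(c[...,0]/c[...,2]*s['fx']+s['cx']).astype(np.float32); v=(c[...,1]/c[...,2]*s['fy']+s['cy']).astype(np.float32)
    return cv2.remap(s['g'],u,v,cv2.INTER_CUBIC)
for n in('top','side'):
    fr=[shot(n) for _ in range(4)]; s=fr[0]; s['g']=np.mean([f['pixels'].mean(2) for f in fr],0).astype(np.float32)
    x=np.arange(-.104,-.085,.001)
    print(n,'cols y=',list(range(100,127,2)))
    g=rect(s,.045,x,np.arange(.1,.127,.002))
    for a,r in zip(x,g): print(round(a*1000),r.astype(int))
E
```

```text
top cols y= [100, 102, 104, 106, 108, 110, 112, 114, 116, 118, 120, 122, 124, 126]
-104 [144 144 138 131 134 153 188 215 226 236 239 238 237 230]
-103 [144 144 137 129 131 153 188 215 228 236 239 236 235 227]
-102 [144 144 137 125 127 151 186 215 232 238 237 231 229 222]
-101 [145 144 137 122 124 150 184 215 234 233 225 219 222 220]
-100 [145 145 138 121 121 147 180 212 226 218 207 203 212 216]
-99 [146 147 140 123 120 144 175 202 211 201 187 185 202 213]
-98 [149 150 144 126 123 143 168 190 193 176 157 165 194 212]
-97 [152 153 147 132 128 144 165 181 176 153 132 147 186 211]
-96 [155 156 150 137 133 149 169 177 166 135 117 136 183 213]
-95 [157 159 152 140 138 154 175 180 166 132 112 133 184 215]
-94 [158 160 153 142 139 157 182 191 178 143 121 138 187 215]
-93 [160 160 153 142 139 161 190 204 197 166 143 153 190 213]
-92 [162 161 153 142 141 163 195 214 215 191 167 169 195 212]
-91 [163 161 154 143 142 164 200 224 228 212 193 188 204 214]
-90 [163 161 157 146 145 168 202 228 233 226 217 210 214 218]
-89 [163 161 158 148 150 170 205 229 237 237 229 221 221 223]
-88 [162 160 158 150
[... 732 characters left out ...]
2 170 198 219 233]
-96 [ 96 110 127 146 155 145 131 127 136 153 173 196 218 231]
-95 [ 94 111 135 157 169 162 150 143 148 158 175 194 215 230]
-94 [100 122 147 169 183 180 165 156 157 165 178 196 213 228]
-93 [108 131 158 183 195 191 178 169 171 175 181 195 213 227]
-92 [117 144 172 191 200 198 189 184 182 182 185 196 214 227]
-91 [128 152 176 194 203 206 202 194 191 189 193 203 215 227]
-90 [134 155 179 196 207 212 210 203 203 203 203 208 219 229]
-89 [140 159 179 196 207 215 217 215 215 214 212 216 223 230]
-88 [141 156 176 192 205 216 221 222 223 224 223 222 227 231]
-87 [137 151 168 185 200 212 222 227 231 232 228 227 229 232]
-86 [133 145 159 178 193 209 224 232 233 233 231 229 230 231]
```

```bash
python3 - <<'E'
from h import *
def rect(s,z,x,y):
    X,Y=np.meshgrid(x,y,indexing='ij'); p=m2w(np.stack([X,Y,np.full_like(X,z)],-1))
    c=(p-s['pose'][:3,3])@s['pose'][:3,:3]
    u=(c[...,0]/c[...,2]*s['fx']+s['cx']).astype(np.float32); v=(c[...,1]/c[...,2]*s['fy']+s['cy']).astype(np.float32)
    return cv2.remap(s['pixels'].mean(2).astype(np.float32),u,v,cv2.INTER_CUBIC)
a=np.load('top1.npy',allow_pickle=True).item(); b=shot('top')
d=np.arange(-.014,.013,.002); y=np.arange(.102,.121,.003)
print('y',(y*1000).round()); A=rect(a,.045,-.0491+d,y); B=rect(b,.045,-.0967+d,y)
for i in range(len(d)): print(round(d[i]*1000),A[i].astype(int),B[i].astype(int))
# side: same comparison relative to plate centre (travel 47.5)
a=np.load('side1.npy',allow_pickle=True).item(); b=shot('side'); y=np.arange(.094,.113,.003)
A=rect(a,.045,-.0491+d,y); B=rect(b,.045,-.0967+d,y); print('side',(y*1000).round())
for i in range(len(d)): print(round(d[i]*1000),A[i].astype(int),B[i].astype(int))
E
```

```text
y [102. 105. 108. 111. 114. 117. 120.]
-14 [163 151 153 197 230 240 242] [142 129 121 162 213 230 233]
-12 [163 153 152 195 231 242 242] [141 134 126 162 217 235 239]
-10 [160 155 151 187 231 241 242] [141 136 132 162 218 235 240]
-8 [160 155 151 184 227 237 242] [142 134 135 169 217 236 241]
-6 [161 151 151 185 223 235 241] [142 132 130 167 217 236 239]
-4 [161 146 146 185 223 237 242] [143 129 123 163 215 233 219]
-2 [160 145 139 182 223 239 243] [147 134 120 159 199 201 179]
0 [159 145 138 180 223 241 242] [155 143 128 157 178 160 129]
2 [160 146 137 182 224 240 243] [160 149 140 166 182 151 115]
4 [161 147 138 189 229 241 243] [162 147 140 177 207 189 152]
6 [161 149 149 201 232 241 243] [161 149 142 182 227 226 199]
8 [161 152 159 204 232 241 243] [161 152 150 188 230 240 232]
10 [161 157 168 211 233 241 243] [161 155 158 197 228 240 241]
12 [162 158 173 215 229 240 242] [160 153 159 207 229 240 243]
side [ 94.  97. 100. 103. 106. 109. 112.]
-14 [116 119 133 144 170 205 235] [ 98 107 125 150 181 207 222]
-12 [118 125 138 150 174 206 231] [ 99 106 121 142 175 201 224]
-10 [121 130 148 162 182 210 226] [101 106 120 136 168 196 222]
-8 [119 132 150 171 190 213 219] [102 104 116 130 159 192 221]
-6 [110 121 140 166 186 206 215] [ 97  98 108 124 157 192 217]
-4 [ 98 105 122 150 174 202 220] [ 87  82  92 115 154 190 207]
-2 [ 92  97 116 148 176 207 229] [ 76  72  87 116 148 169 154]
0 [ 99 106 125 152 184 216 234] [ 81  83  96 119 143 148 124]
2 [110 107 120 149 185 210 229] [ 89  85  95 126 161 172 154]
4 [ 99  95 114 140 177 206 232] [ 90  90 111 150 186 197 180]
6 [ 94  94 116 144 183 215 236] [ 95 100 129 166 194 208 204]
8 [101 106 128 159 196 222 233] [105 114 140 169 195 212 219]
10 [112 120 143 173 204 222 227] [112 118 136 156 184 205 222]
12 [117 127 151 181 201 215 219] [112 114 130 143 169 198 228]
```

Both views put the pointer within about 1 mm of the mark; the dark dip in the top view came from shading. Handing in.

```bash
python3 -c "
from h import *
where(); print(get_obs()['joint_pos'].round(1)); print(close_job())"
```

```text
clock 30.95 grasp m [-303.9  385.2  369.7] [159.6  10.2  94.8] F [0.  0.3 0.2] M [0.53 1.1  0.  ] op 0.0878
[  83.2    2.6  -18.6   22.8  -75.6 -173.6]
the job is handed in; nothing more can be done
None
```

I did all three parts and handed the job in at about 31 s; it reported no verdict.

**What I did**
- I first pushed the knife holder back about 24 mm so the gripper body cleared it. I then moved the slide box to the worktop on the left of the machine, between cup and tub.
- I drew the holder to the loading mark and swung the clamp lever home until it met its stop at about 22 N.
- I turned the dial two clicks counter-clockwise, from 10 to 20, with one regrip.

**Last checks**
- **Slide box:** it lies flat at (-40, 204) mm in the machine frame. Its top read 31 mm above the worktop just after placing.
- **Lever:** the knob position gives about 1.48 rad.
- **Dial:** 20 stands at the index, judged by eye in the last top view. I did not measure the rim distance.
- **Bystanders:** bottle, cup and tub are within about 2 mm of where they started.
- **Robot:** the arm was clear of everything, with no contact force.

**Checks that disagreed or ran close**
- **Pointer against mark:** most estimates ran from 0 to about 1.7 mm too far forward, inside the 4 mm limit. One top-view reading suggested 3.5 to 4 mm, but I took it for shadow after comparing it with the first picture.
- **Cameras:** the side and top views differ by 2 to 3 mm on the dial and the holder's base plate.
- **Joint limits:** on the first approach to the dial, joint 4 came right to its 95.51° limit and joint 6 to within 0.2° of its own. I switched to a steeper tool angle for the turn. Joint 6 was again at about -173.6° (limit -173.66°) when I handed in.

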